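Clear the painting table: cups to the kiln shelf, paints to their bays, tool to its tray

ROBOT

A 6-joint arm with a two-finger parallel gripper is mounted at the origin on the work surface. World frame = base frame: x ahead of the robot, y to its left, z up, the work surface at z = 0. Lengths are in m, angles in rad, forces in N, time in s.
With the tool pointing down it reaches from about 0.325 to 0.75 m from the base axis. Payload 7.6 kg.
Tool frame: the origin (TCP) lies at the very end of the fingers, on their centre line; the grasp point (between the pads) lies manip.grip_point_offset behind it (manip.grip_point_offset is the distance from the TCP to the grasp point, in m); z points along the fingers, y is the line along which they close (so a half turn about z gives the same grasp; the last joint's range is limited). The gripper opens to 85 mm and grips with 20 to 120 N. Pads are 22 mm wide; open, the fingers measure 114 mm over their backs; the gripper's body (76 mm by 85 mm) begins 54 mm behind the grasp point. The pads swing forward as they close: fully open they stand 13 mm farther back than shut.
Start: joints at [-1.253, 0.052, 1.401, -0, 1.689, -0.07], TCP at [0.199, -0.486, 0.231] pointing down, gripper open.
Joint ranges: [-2.9, 2.9], [-0.91, 2.17], [0.12, 2.37], [-1.06, 4.2], [0.26, 2.73], [-2.93, 2.93]. Speed limits (rad/s): [2.57, 2.57, 3.01, 3.14, 3.14, 3.14].

INTERFACE

Orientations are given as a unit quaternion [x, y, z, w].
In Python, from workcell import get_obs, get_image, camera_params, ticket, trace, manip gives the robot as it stands.
- The arm moves only by the tool apply_moves, never from a script. Its argument "plan" is text: rows parted by semicolons, each of 5 numbers parted by spaces: the shift along the tool's x, y, z in m, then the turn about the tool's z in rad, then the opening, from 0 (shut) to 1 (fully open). In form: x y z twist hand; .... A call has 1 to 8 rows; each row shifts and turns the commanded pose from where the row before left it, along the tool's axes as they then stand; what a row does not reach is not made up. A row lasts 1/8 s, in which the tool goes at most 62.5 mm and 10.7 degrees, less where a joint would pass 70% of its speed; a pose out of reach is approached as far as the arm can. A call with a gripper value outside its range is refused whole. The fingers move at their own pace and stop on an object; the grip force is fixed at half the most. Time passes only in rows, so rows that do not move let the fingers close. It gives the time, the measured TCP pose, the force, the opening and the grip force at its end, in the units of the state.
- get_obs(): the state, without advancing time (a new reading comes with each control period).
- get_image(name): name is "side" or "top"; returns the picture (480x640x3 uint8, red, green, blue); there is no depth.
- camera_params(name): a dict with "vertical_fov" (degrees; the focal length in pixels is half the picture's height over the tangent of half this angle, whatever the lens; pixels are square), "cx", "cy" (the principal point, pixels), "k1" (the pictures are not rectified: a ray, as slopes to the right and down, at radius r is drawn at 1 + k1 r^2 times it, then the intrinsics apply), "R" (3x3) and "t" (3): a world point X has camera coordinates R X + t. Camera axes: x right, y down, z forward; pixel columns grow to the right and rows downward; lengths in m; the calibration is good to about 2 mm. A picture is of the moment at which its call begins. camera_params takes no time and is no camera call.
- ticket.finish_job(): hands the job in; it is judged then, once.
Trained networks look in the newest picture that a camera, given by its name, has taken for a name from the list of things; names that differ only in an ending like _2 or _b are one class to them, and where a whole thing is asked for, a point or a joint stands for the part that bears it (a point fixed in the world has none). Each returns a list of dicts, best first, with "confidence" (0 to 1); they miss things now and then, are a little off and sometimes report something else, mostly with a low value. They report only what shows in the picture. A call takes as long as a camera call.
- trace(camera, query): "pixels" (480x640 bool, what is visible of it) and "bbox" ([left, top, width, height] in pixels, round what is visible of it).
The state is a dict: "t": time; "joint_positions": joint angles; "qd": joint speeds; "joint_efforts": joint torques, N m; "eef_pos": TCP position; "orientation": TCP orientation; "wrist_force": force on the tool from outside, world axes, zero at the start; "ft_torque": the same for the moment, N m; "finger_gap": opening from 0.0 (shut) to 1.0 (fully open); "gripper_force": force on a finger pad.
Only numpy, scipy, OpenCV 4.12 (cv2) and the standard library are available. Lean on these libraries where they do the work, as an engineer would, in place of code of your own. Each camera call takes 0.05 s, during which the arm holds its last target. There are 200 camera calls.

TASK

Clear the pottery-painting table: stand the two painted cups upright on the kiln shelf, wholly on it and with a clear gap between them, stand each paint jar upright in the caddy bay whose floor matches its lid, and lay the trimming tool flat on the floor of the grey tool tray. Set the painted cups down without dropping or tipping them, and leave the unpainted cup where it stands.

Things in the scene. Friction and masses are not known exactly. Their poses are not given: they have to be found in the camera images.
- cup_blue: Straight-sided cup, 56 mm across, 70 mm high, open at the top (wall 4 mm), standing on its 52 mm foot; its side can be gripped across the outside. Origin: centre of its underside, z up along its axis. Cream clay painted with blue flowers, with a blue rim; cream inside. Loose, about 0.13 kg.
- cup_pink: Straight-sided cup, 56 mm across, 70 mm high, open at the top (wall 4 mm), standing on its 52 mm foot; its side can be gripped across the outside. Origin: centre of its underside, z up along its axis. Cream clay painted with pink flowers, with a pink rim; cream inside. Loose, about 0.13 kg.
- cup_plain: Straight-sided cup, 56 mm across, 70 mm high, open at the top (wall 4 mm), standing on its 52 mm foot; its side can be gripped across the outside. Origin: centre of its underside, z up along its axis. The unpainted one: bare reddish-brown clay inside and out. Loose; it stays where it is.
- jar_red: Closed round paint jar, 44 mm in diameter for its whole height of 60 mm, standing upright, white body. Origin: centre of its underside, z up along its axis. Red lid (the top 14 mm) and red band. Loose, about 0.09 kg.
- jar_blue: Closed round paint jar, 44 mm in diameter for its whole height of 60 mm, standing upright, white body. Origin: centre of its underside, z up along its axis. Blue lid (the top 14 mm) and blue band. Loose, about 0.09 kg.
- trimmer: Double-ended clay trimming tool lying flat: a brown wooden handle 72 mm long, 18 mm wide and 16 mm high, with a brass ferrule and a flat steel wire loop at each end, 130 mm long and 22 mm wide over all. Origin: middle of its length, on the underside of the handle; x along its length, z up. Its centre of mass is at mid-length, where it is gripped across the 18 mm. Loose, about 0.05 kg.
- batt: Kiln shelf: a plain grey-beige ceramic slab lying on the table, 110 mm (x) by 180 mm (y), 15 mm thick, fixed. Origin: centre of its underside, so its top is at z = 15 mm. The two painted cups fit side by side along y, for instance centred at y = +45 and -45 mm.
- caddy: Yellow open paint caddy, 100 mm (x) by 170 mm (y), 30 mm high, walls and floor 4 mm, fixed. A wall across its middle (at y = 0) makes two bays, each 92 mm by 79 mm inside, centred at y = +41.5 mm (red floor) and y = -41.5 mm (blue floor). Origin: centre of its underside; the bay floors are at z = 4 mm.
- tray: Grey open tool tray without divisions, 90 mm (x) by 180 mm (y), 22 mm high, walls and floor 4 mm, fixed. Origin: centre of its underside; the floor is at z = 4 mm. The trimming tool fits only lengthways, along y.

How it is judged:
At the end, for the whole second after the job is handed in: Painted cups upright on the kiln shelf, centres within 31 mm (x) and 66 mm (y) of its middle and over 60 mm apart; red jar upright in the red bay, blue in the blue; trimming tool flat on the tray floor; unpainted cup upright within 20 mm of its start; all released and at rest (x of cup_blue in the frame of batt between -0.031 and 0.031 m and y of cup_blue in the frame of batt between -0.066 and 0.066 m and z of cup_blue in the frame of batt between 0.011 and 0.02 m and angle between each of cup_blue, cup_pink's own z axis and vertical below 0.08 rad and linear speed of each of cup_blue, cup_pink, jar_red, jar_blue, trimmer below 0.02 m/s and angular speed of each of cup_blue, cup_pink, jar_red, jar_blue, trimmer below 0.2 rad/s and contact force between the fingers and cup_blue below 0.05 N and x of cup_pink in the frame of batt between -0.031 and 0.031 m and y of cup_pink in the frame of batt between -0.066 and 0.066 m and z of cup_pink in the frame of batt between 0.011 and 0.02 m and contact force between the fingers and cup_pink below 0.05 N and horizontal distance between cup_blue and cup_pink above 0.06 m and x of jar_red in the frame of caddy between -0.032 and 0.032 m and y of jar_red in the frame of caddy between 0.018 and 0.066 m and z of jar_red in the frame of caddy between 0.001 and 0.009 m and angle between each of jar_red, jar_blue's own z axis and vertical below 0.12 rad and contact force between the fingers and jar_red below 0.05 N and x of jar_blue in the frame of caddy between -0.032 and 0.032 m and y of jar_blue in the frame of caddy between -0.066 and -0.018 m and z of jar_blue in the frame of caddy between 0.001 and 0.009 m and contact force between the fingers and jar_blue below 0.05 N and x of trimmer in the frame of tray between -0.036 and 0.036 m and y of trimmer in the frame of tray between -0.035 and 0.035 m and z of trimmer in the frame of tray between 0.001 and 0.01 m and angle between trimmer's own x axis and vertical between 1.47 and 1.67 rad and contact force between the fingers and trimmer below 0.05 N and distance of cup_plain from where it was at the start of the episode below 0.02 m and angle between cup_plain's own z axis and vertical below 0.1 rad); the robot touches nothing.
It fails at once if the unpainted cup is moved (distance of cup_plain from where it was at the start of the episode above 0.02 m).
It fails at once if the blue painted cup is dropped (falls free by more than about 18 mm) or thrown (linear speed of cup_blue above 0.6 m/s and contact force between the fingers and cup_blue below 0.01 N).
It fails at once if the blue painted cup is tipped over (angle between cup_blue's own z axis and vertical above 0.7 rad).
It fails at once if the pink painted cup is dropped (falls free by more than about 18 mm) or thrown (linear speed of cup_pink above 0.6 m/s and contact force between the fingers and cup_pink below 0.01 N).
It fails at once if the pink painted cup is tipped over (angle between cup_pink's own z axis and vertical above 0.7 rad).
It also fails if it takes over 122 s, if anything falls off the work surface, if the arm or the gripper's body presses on something with over 40 N, if the wrist force passes 120 N, or if a joint passes its speed limit or range.

## Working session

There is one attempt and no reset: what is moved stays moved. The work goes in short steps, Python scripts to look and compute and a tool call to move; the robot and the scene stay as the last step left them, time stands still between calls to the robot, and variables do not carry over. Pictures are saved under pics/ and viewed, at most 14 in all, crops included, and the job is handed in when it is done.

Besides the shell and the picture viewer there is one more tool, called after "Call:" as name(argument=value, ...) on one line, values as JSON. apply_moves: Moves the arm, as the interface text tells. Its arguments: {"type":"object","properties":{"plan":{"type":"string"}},"required":["plan"]}

```bash
mkdir -p pics; ls; python3 - <<'E'
from workcell import *
import cv2
for c in("side","top"):
    cv2.imwrite(f"pics/{c}0.png",get_image(c)[:,:,::-1]); p=camera_params(c); print(c,p)
o=get_obs(); print(o); print(manip.grip_point_offset)
E
```

```text
pics
side {'vertical_fov': 57.258632957007435, 'cx': 318.79896012502917, 'cy': 240.39459448656282, 'k1': -0.11022984514134654, 'R': array([[-0.99968536, -0.02005051, -0.01507145],
       [ 0.00125231,  0.56021071, -0.8283492 ],
       [ 0.02505202, -0.82810744, -0.56000934]]), 't': array([0.53061148, 0.03045089, 0.80192081])}
top {'vertical_fov': 43.54915725721179, 'cx': 323.78949769044584, 'cy': 238.7688707699319, 'k1': -0.038418054045624574, 'R': array([[ 0.02165945, -0.99963266,  0.0162918 ],
       [-0.9981136 , -0.02255714, -0.05710006],
       [ 0.05744659, -0.01502431, -0.99823552]]), 't': array([-0.03770006,  0.54622332,  1.30517235])}
{'t': 0.1, 'joint_positions': array([-1.25329810e+00,  5.27989709e-02,  1.40163552e+00, -2.52328270e-06,
        1.68859968e+00, -7.02972250e-02]), 'qd': array([-0.001236  , -0.00133571, -0.00305613,  0.00026898, -0.00045466,
       -0.00066848]), 'joint_efforts': array([ 5.69106778e-04, -3.82580888e+01, -3.60985208e+01, -1.32675009e-04,
        4.77210866e-03,  1.22600522e-06]), 'eef_pos': array([ 0.19846481, -0.48574821,  0.23053724]), 'orientation': array([ 9.81260430e-01,  1.92684841e-01, -9.01030411e-05, -7.15106606e-04]), 'wrist_force': array([-0.4431564 , -0.32127054,  0.35935503]), 'ft_torque': array([0.00354778, 0.04918091, 0.00688522]), 'gripper_force': 0.0, 'finger_gap': 0.9993245158884748}
0.0187
```

View pics/top0.png

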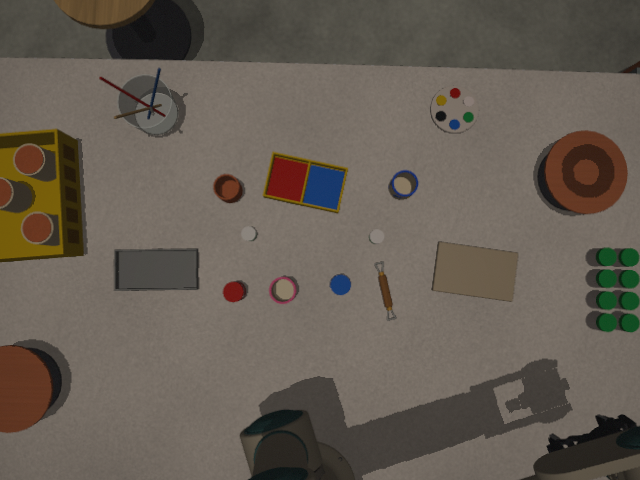

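View pics/side0.png

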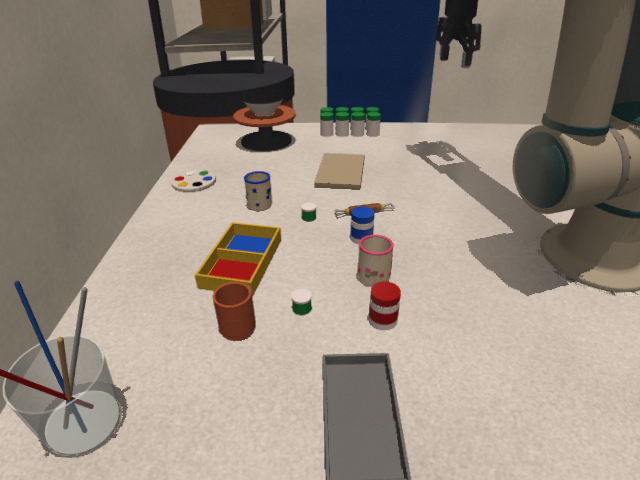

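Top view: blue cup at (404,184), pink cup (284,289), plain cup (228,188), red jar (234,291), blue jar (340,285), trimmer (385,290), shelf (475,271), caddy (306,182) and tray (157,270). There are also two small unlisted pots at (249,233) and (377,236). The side view agrees, though the tray is cut off at its bottom edge. Next I fit silhouettes in both views.

```bash
cat > h.py <<'E'
from workcell import *
import numpy as np, cv2
from scipy.optimize import least_squares
C={c:camera_params(c) for c in("side","top")}
def proj(c,X):
    p=C[c]; q=np.asarray(X)@np.array(p["R"]).T+p["t"]; s=q[:,:2]/q[:,2:]
    s=s*(1+p["k1"]*(s**2).sum(1,keepdims=True)); f=240/np.tan(np.radians(p["vertical_fov"]/2))
    return s*f+[p["cx"],p["cy"]]
a=np.linspace(0,2*np.pi,48,endpoint=False)
def cyl(r,h,r0=None): return np.vstack([np.c_[(r0 or r)*np.cos(a),(r0 or r)*np.sin(a),0*a],np.c_[r*np.cos(a),r*np.sin(a),0*a+h]])
def box(x,y,h): return np.array([[i*x/2,j*y/2,k*h] for i in(-1,1) for j in(-1,1) for k in(0,1)])
tr=np.vstack([box(.072,.018,.016),box(.130,.022,.002)+[0,0,.007]])
M=dict(cup_blue=cyl(.028,.07,.026),cup_pink=cyl(.028,.07,.026),cup_plain=cyl(.028,.07,.026),jar_red=cyl(.022,.06),jar_blue=cyl(.022,.06),trimmer=tr,batt=box(.11,.18,.015),caddy=box(.1,.17,.03),tray=box(.09,.18,.022))
D=np.c_[np.cos(a),np.sin(a)][::2]
def masks(n,cams=("top","side")):
    out={}
    for c in cams:
        r=trace(c,n)
        if not r: print(n,c,"missed"); continue
        m=r[0]["pixels"].astype(np.uint8); k,l,st,_=cv2.connectedComponentsWithStats(m)
        i=1+np.argmax(st[1:,4]); ys,xs=np.nonzero(l==i); out[c]=(np.c_[xs,ys]+0.,r[0]["confidence"],len(r))
    return out
def fit(n,mk,x0,yaw0=0,fixz=None):
    yawed=n in("trimmer","batt","caddy","tray")
    def pts(v):
        th=v[3] if yawed else 0; c,s=np.cos(th),np.sin(th)
        return M[n]@np.array([[c,-s,0],[s,c,0],[0,0,1]]).T+(v[:3] if fixz is None else [v[0],v[1],fixz])
    def res(v):
        o=[]
        for c,(px,_,_) in mk.items():
            sup=px@D.T; m=sup.max(0)+.5*np.abs(D).sum(1)*.8; at=px[sup.argmax(0)]
            ok=(at[:,0]>2)&(at[:,0]<637)&(at[:,1]>2)&(at[:,1]<477)
            o.append(np.where(ok,m-(proj(c,pts(v))@D.T).max(0),0))
        return np.concatenate(o)
    r=least_squares(res,[*x0,yaw0][:4 if yawed else 3],loss="soft_l1",x_scale=[.01,.01,.01,.1][:4 if yawed else 3])
    return r.x,np.sqrt(np.mean(res(r.x)**2))
def ground(u,v,c="top",z=.03):
    return least_squares(lambda q:proj(c,[[q[0],q[1],z]])[0]-[u,v],[.5,0]).x
E
python3 - <<'E'
from h import *
px=dict(cup_blue=(404,184),cup_pink=(284,289),cup_plain=(228,188),jar_red=(234,291),jar_blue=(340,285),trimmer=(385,290),batt=(475,271),caddy=(306,182),tray=(157,270))
get_image("top");get_image("side")
for n,p in px.items():
    g=ground(*p); mk=masks(n); x,e=fit(n,mk,[*g,0.],1.4 if n=="trimmer" else 0)
    if n=="trimmer": x2,e2=fit(n,mk,[*g,0.],0.2); x,e=(x2,e2) if e2<e else (x,e)
    print(n,g.round(3),x.round(4),"rms",e.round(2),{c:(len(v[0]),round(v[1],2),v[2]) for c,v in mk.items()})
for p in((249,233),(377,236)): print(ground(*p))
E
```

```text
cup_blue [ 0.67  -0.199] [ 0.6672 -0.1931  0.0034] rms 0.7 {'top': (620, 0.85, 1), 'side': (959, 0.9, 1)}
cup_pink [0.435 0.058] [0.4348 0.0598 0.0025] rms 0.61 {'top': (570, 0.84, 1), 'side': (1582, 0.92, 1)}
cup_plain [0.652 0.186] [0.4423 0.1792 0.0066] rms 48.76 {'top': (659, 0.72, 1), 'side': (1317, 0.36, 1)}
jar_red [0.429 0.166] [0.4283 0.1652 0.0008] rms 0.76 {'top': (448, 0.78, 1), 'side': (1269, 0.8, 1)}
jar_blue [ 0.447 -0.063] [ 0.4497 -0.0614  0.0024] rms 1.37 {'top': (346, 0.88, 1), 'side': (675, 0.61, 1)}
trimmer [ 0.438 -0.161] [ 0.4238 -0.1774 -0.0115  0.5008] rms 10.28 {'top': (347, 0.89, 1), 'side': (183, 0.55, 1)}
batt [ 0.483 -0.357] [ 4.836e-01 -3.615e-01  4.000e-04 -1.132e-01] rms 1.33 {'top': (4084, 0.92, 1), 'side': (1503, 0.97, 1)}
caddy [0.67  0.016] [ 0.6714  0.0188  0.002  -0.181 ] rms 0.65 {'top': (3648, 0.77, 1), 'side': (3859, 0.71, 2)}
tray [0.47  0.334] [ 0.4726  0.3412 -0.0018  0.0283] rms 0.43 {'top': (3482, 0.66, 1), 'side': (9624, 0.63, 1)}
[0.5549959  0.13740923]
[ 0.55477801 -0.14123127]
```

Most fits are good: heights come out within about 3 mm of the table. The exceptions are plain, whose side mask is wrong, and the trimmer, which hit a local minimum. I'll refit both from the top view while the arm turns toward the first cup.

Call:
apply_moves(plan="0 0 0 -0.169 1;0 0 0 -0.169 1;0 0 0 -0.169 1;0 0 0 -0.169 1;0 0 0 -0.169 1;0 0 0 -0.169 1;0 0 0 -0.169 1;0 0 0 0 1")

```text
t: 2.1
eef_pos: [0.1985, -0.486, 0.2313]
orientation: [0.708, 0.707, -0.0, 0.0]
wrist_force: [0.4, -0.7, 0.3]
finger_gap: 0.997
gripper_force: 0.0
```

```bash
python3 - <<'E'
from h import *
get_image("top");get_image("side")
for n,x0,w in(("cup_plain",[.65,.184,0],0),("trimmer",[.438,-.161,0],.23),("cup_blue",[.667,-.193,0],0)):
    mk=masks(n); t={"top":mk["top"]}
    print(n,fit(n,t,x0,w,fixz=0.),fit(n,mk,x0,w))
    if n=="trimmer": print({c:cv2.minAreaRect(v[0].astype(np.float32)) for c,v in mk.items()})
E
```

```text
cup_plain (array([0.65016482, 0.18533001, 0.        ]), np.float64(0.5196648698356088)) (array([6.50403398e-01, 1.85488662e-01, 4.76781399e-04]), np.float64(0.6461098312990926))
trimmer (array([ 4.44719770e-01, -1.58991417e-01,  2.39594465e-21,  2.82775665e-01]), np.float64(7.706209235691895)) (array([ 0.43169931, -0.17854935, -0.01528537,  0.76937644]), np.float64(12.490385941964952))
{'top': ((383.8174133300781, 289.5421142578125), (42.64835739135742, 8.994379997253418), 77.00537872314453), 'side': ((374.0, 207.0), (6.0, 20.0), 90.0)}
cup_blue (array([ 0.66678818, -0.19365178,  0.        ]), np.float64(0.5019051442220179)) (array([ 0.66655097, -0.19298941,  0.00367865]), np.float64(0.44300163742768733))
```

Call:
apply_moves(plan="0.03 0.048 0 0 1;0.03 0.048 0 0 1;0.03 0.048 0 0 1;0.03 0.048 0 0 1;0.03 0.048 0 0 1;0.03 0.048 0 0 1;0.03 0.048 0 0 1;0.03 0.048 0 0 1")

```text
t: 3.5
eef_pos: [0.584, -0.2448, 0.2314]
orientation: [0.707, 0.707, -0.0, 0.0]
wrist_force: [0.4, -0.1, 0.6]
finger_gap: 0.994
gripper_force: 0.0
```

Call:
apply_moves(plan="0.0265 0.042 0 0 1;0.0265 0.042 0 0 1;0 0 0.03 0 1;0 0 0.04 0 1;0 0 0.03 0 1;0 0 0 0 1;0 0 0 0 1")

```text
t: 4.38
eef_pos: [0.6672, -0.1933, 0.1333]
orientation: [0.707, 0.707, 0.001, 0.001]
wrist_force: [0.8, -0.8, 0.4]
finger_gap: 1.0
gripper_force: 0.0
```

Call:
apply_moves(plan="0 0 0.03 0 1;0 0 0.03 0 1;0 0 0.03 0 1;0 0 0.018 0 1;0 0 0 0 1;0 0 0 0 0.5;0 0 0 0 0.4;0 0 0 0 0.3")

```text
t: 5.38
eef_pos: [0.6678, -0.1935, 0.0259]
orientation: [0.707, 0.707, 0.001, 0.002]
wrist_force: [0.7, -0.3, 6.9]
finger_gap: 0.645
gripper_force: 63.9
```

Call:
apply_moves(plan="0 0 0 0 0.3;0 0 0 0 0.3;0 0 0 0 0.3;0 0 0 0 0.3")

```text
t: 5.88
eef_pos: [0.6678, -0.1935, 0.0259]
orientation: [0.707, 0.707, 0.001, 0.002]
wrist_force: [0.3, 0.2, 6.2]
finger_gap: 0.647
gripper_force: 63.9
```

Call:
apply_moves(plan="0 0 -0.01 0 0.3;0 0 -0.03 0 0.3;0 0 -0.03 0 0.3;0 0 -0.03 0 0.3;-0.02 -0.018 0 0 0.3;-0.0275 -0.0245 0 0 0.3;-0.0275 -0.0245 0 0 0.3;-0.0275 -0.0245 0 0 0.3")

```text
t: 6.88
eef_pos: [0.5741, -0.2962, 0.1237]
orientation: [0.707, 0.707, -0.0, -0.0]
wrist_force: [-0.7, 0.3, -1.8]
finger_gap: 0.648
gripper_force: 63.6
```

Call:
apply_moves(plan="-0.0275 -0.0245 0 0 0.3;-0.0275 -0.0245 0 0 0.3;-0.0275 -0.0245 0 0 0.3;-0.0275 -0.024 0 0 0.3;0 0 0.02 0 0.3;0 0 0.03 0 0.3;0 0 0 0 0.3;0 0 0 0 0.3")

```text
t: 7.88
eef_pos: [0.4782, -0.4053, 0.0742]
orientation: [0.707, 0.707, 0.0, 0.0]
wrist_force: [-0.5, -1.3, -1.5]
finger_gap: 0.643
gripper_force: 63.7
```

Call:
apply_moves(plan="0 0 0.015 0 0.3;0 0 0.01 0 0.3;0 0 0.005 0 0.3;0 0 0.002 0 0.3;0 0 0 0 0.3;0 0 0 0 0.3")

```text
t: 8.62
eef_pos: [0.4777, -0.4057, 0.0417]
orientation: [0.707, 0.707, -0.0, 0.0]
wrist_force: [0.2, 0.5, -1.1]
finger_gap: 0.646
gripper_force: 63.8
```

Call:
apply_moves(plan="0 0 0.001 0 0.3;0 0 0 0 0.3;0 0 0 0 0.68;0 0 0 0 0.75;0 0 0 0 0.95;0 0 0 0 1;0 0 0 0 1;0 0 0 0 1")

```text
t: 9.62
eef_pos: [0.4776, -0.4055, 0.0403]
orientation: [0.707, 0.707, -0.0, 0.0]
wrist_force: [0.6, 0.3, -0.9]
finger_gap: 0.999
gripper_force: 0.0
```

Call:
apply_moves(plan="0 0 -0.015 0 1;0 0 -0.03 0 1;0 0 -0.04 0 1;0 0 -0.05 0 1;0 0 -0.04 0 1;0 0 0 0 1")

```text
t: 10.38
eef_pos: [0.4787, -0.4065, 0.2215]
orientation: [0.707, 0.707, 0.0, 0.005]
wrist_force: [0.1, -0.3, 0.4]
finger_gap: 1.001
gripper_force: 0.0
```

```bash
python3 - <<'E'
from h import *
im=get_image("top");get_image("side")
for n,x0 in(("cup_blue",[.478,-.406,.015]),("cup_pink",[.435,.06,0])):
    mk=masks(n); print(n,fit(n,mk,x0),fit(n,{"top":mk["top"]},x0,fixz=x0[2]))
hsv=cv2.cvtColor(im,cv2.COLOR_RGB2HSV)[255:325,365:405]; 
cv2.imwrite("pics/tr.png",cv2.resize(im[250:330,340:440,::-1],None,fx=6,fy=6))
E
```

```text
cup_blue (array([ 0.47688623, -0.40473058,  0.01878187]), np.float64(0.6440087007444533)) (array([ 0.47679473, -0.40592403,  0.015     ]), np.float64(0.8665328464274626))
cup_pink (array([0.43544413, 0.05985762, 0.00228407]), np.float64(0.6798277430519281)) (array([0.43535508, 0.05982819, 0.        ]), np.float64(0.6718300746275948))
```

View pics/tr.png

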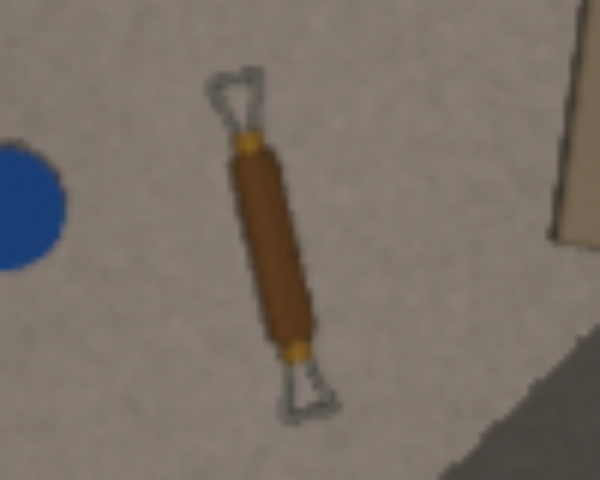

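The blue cup stands on the shelf. The close-up shows the trimmer's ferrules at full-picture (381,273) and (389,308). Next is the pink cup.

Call:
apply_moves(plan="0.058 -0.0054 0 0 1;0.058 -0.0054 0 0 1;0.058 -0.0054 0 0 1;0.058 -0.0054 0 0 1;0.058 -0.0054 0 0 1;0.058 -0.0054 0 0 1;0.058 -0.0055 0 0 1;0.058 -0.0055 0 0 1")

```text
t: 11.68
eef_pos: [0.4334, 0.0602, 0.2147]
orientation: [0.707, 0.707, -0.0, -0.0]
wrist_force: [1.0, 0.8, -0.4]
finger_gap: 1.001
gripper_force: 0.0
```

Call:
apply_moves(plan="0.0023 0 0.03 0 1;0 0 0.04 0 1;0 0 0.03 0 1;0 0 0 0 1;0 0 0 0 1")

```text
t: 12.3
eef_pos: [0.4347, 0.0607, 0.1164]
orientation: [0.707, 0.707, 0.0, 0.0]
wrist_force: [0.1, -0.1, -0.2]
finger_gap: 0.997
gripper_force: 0.0
```

```bash
python3 - <<'E'
from h import *
A=ground(380.9,273.3,z=.008);B=ground(389.1,308.3,z=.008);d=A-B
print(A,B,(A+B)/2,np.hypot(*d),np.arctan2(d[1],d[0]))
E
```

```text
[ 0.47383627 -0.15353361] [ 0.39720617 -0.17294059] [ 0.43552122 -0.1632371 ] 0.07904936782695099 0.24804012706335632
```

Call:
apply_moves(plan="0 0 0.03 0 1;0 0 0.03 0 1;0 0 0.02 0 1;0 0 0.0105 0 1;0 0 0 0 1;0 0 0 0 0.5;0 0 0 0 0.4;0 0 0 0 0.3")

```text
t: 13.3
eef_pos: [0.4351, 0.0608, 0.0261]
orientation: [0.707, 0.707, 0.001, 0.001]
wrist_force: [-1.4, 0.1, 5.6]
finger_gap: 0.631
gripper_force: 63.7
```

Call:
apply_moves(plan="0 0 0 0 0.3;0 0 0 0 0.3;0 0 0 0 0.3")

```text
t: 13.68
eef_pos: [0.4352, 0.0608, 0.0261]
orientation: [0.707, 0.707, 0.001, 0.001]
wrist_force: [-0.6, -0.7, 6.5]
finger_gap: 0.632
gripper_force: 63.7
```

Call:
apply_moves(plan="0 0 -0.01 0 0.3;0 0 -0.03 0 0.3;0 0 -0.04 0 0.3;0 0 -0.035 0 0.3;-0.02 0.003 0 0 0.3;-0.038 0.0055 0 0 0.3;-0.04 0.0055 0 0 0.3;-0.04 0.0055 0 0 0.3")

```text
t: 14.68
eef_pos: [0.4535, -0.0784, 0.1402]
orientation: [0.707, 0.707, 0.0, 0.0]
wrist_force: [0.9, 0.0, -1.1]
finger_gap: 0.632
gripper_force: 63.3
```

Call:
apply_moves(plan="-0.04 0.0055 0 0 0.3;-0.04 0.0055 0 0 0.3;-0.04 0.0055 0 0 0.3;-0.04 0.0055 0 0 0.3;-0.04 0.0055 0 0 0.3;-0.03 0.004 0 0 0.3;-0.01 0.002 0 0 0.3;0 0 0 0 0.3")

```text
t: 15.68
eef_pos: [0.4871, -0.317, 0.1397]
orientation: [0.707, 0.707, 0.0, -0.0]
wrist_force: [0.1, 0.1, -1.8]
finger_gap: 0.628
gripper_force: 63.3
```

Call:
apply_moves(plan="0 0 0.03 0 0.3;0 0 0.03 0 0.3;0 0 0.02 0 0.3;0 0 0.01 0 0.3;0 0 0.005 0 0.3;0 0 0.003 0 0.3;0 0 0 0 0.3;0 0 0 0 0.3")

```text
t: 16.68
eef_pos: [0.4874, -0.3175, 0.0424]
orientation: [0.707, 0.707, 0.0, 0.001]
wrist_force: [0.3, 0.4, -1.3]
finger_gap: 0.633
gripper_force: 63.3
```

Call:
apply_moves(plan="0 0 0.001 0 0.3;0 0 0 0 0.3;0 0 0 0 0.68;0 0 0 0 0.75;0 0 0 0 0.95;0 0 0 0 1;0 0 0 0 1;0 0 0 0 1")

```text
t: 17.68
eef_pos: [0.4872, -0.3172, 0.0408]
orientation: [0.707, 0.707, -0.0, 0.0]
wrist_force: [0.2, 0.3, 0.2]
finger_gap: 1.0
gripper_force: 0.0
```

Call:
apply_moves(plan="0 0 -0.015 0 1;0 0 -0.03 0 1;0 0 -0.04 0 1;0 0 -0.05 0 1;0 0 -0.03 0 1;0 0 0 0 1")

```text
t: 18.42
eef_pos: [0.4882, -0.318, 0.2102]
orientation: [0.707, 0.707, 0.001, 0.004]
wrist_force: [-0.1, -0.1, -1.0]
finger_gap: 1.002
gripper_force: 0.0
```

```bash
python3 - <<'E'
from h import *
im=get_image("top");get_image("side")
for n,x0 in(("cup_blue",[.478,-.406,.015]),("cup_pink",[.488,-.317,.015]),("jar_red",[.428,.165,0]),("jar_blue",[.45,-.061,0])):
    mk=masks(n); print(n,fit(n,mk,x0),fit(n,{"top":mk["top"]},x0,fixz=x0[2]) if "top" in mk else "")
print(get_obs()["eef_pos"])
E
```

```text
cup_blue top missed
cup_blue (array([ 0.45472877, -0.96910956, -0.17320032]), np.float64(2.539506927106315)) 
cup_pink (array([ 0.48755832, -0.31370303,  0.01967741]), np.float64(1.0568141413857957)) (array([ 0.48815598, -0.31491648,  0.015     ]), np.float64(1.4065250419948416))
jar_red (array([0.42906629, 0.16565987, 0.00113338]), np.float64(0.49377696971696955)) (array([0.42907349, 0.16582305, 0.        ]), np.float64(0.6219127244610707))
jar_blue (array([ 0.44907543, -0.06071593,  0.00134379]), np.float64(0.6281832374883134)) (array([ 0.4491241, -0.0608297,  0.       ]), np.float64(0.7016500860242655))
[ 0.48703548 -0.31714106  0.20526451]
```

Call:
apply_moves(plan="0.0385 -0.0129 0 0 0.6;0.0385 -0.0129 0 0 0.6;0.0385 -0.0129 0 0 0.6;0.0385 -0.0129 0 0 0.6;0 0 0 0.1654 0.6;0 0 0 0.1654 0.6;0 0 0 0.1654 0.6;0 0 0 0.1654 0.6")

```text
t: 19.92
eef_pos: [0.4355, -0.1632, 0.2058]
orientation: [0.9, 0.437, 0.0, 0.0]
wrist_force: [0.6, -0.6, -0.2]
finger_gap: 0.605
gripper_force: 0.0
```

Call:
apply_moves(plan="0 0 0.02 0.1654 0.6;0 0 0.02 0.1654 0.6;0 0 0.02 0.1654 0.6;0 0 0.02 0.1654 0.6;0 0 0.03 0 0.6;0 0 0.03 0 0.6;0 0 0 0 0.6;0 0 0 0 0.6")

```text
t: 20.92
eef_pos: [0.4362, -0.1635, 0.0671]
orientation: [0.992, 0.123, 0.001, 0.0]
wrist_force: [-0.0, 2.1, 0.4]
finger_gap: 0.601
gripper_force: 0.0
```

```bash
python3 - <<'E'
from h import *
im=get_image("side"); cv2.imwrite("pics/s2.png",cv2.resize(im[90:290,240:480,::-1],None,fx=3,fy=3))
get_image("top");mk=masks("cup_blue");print(fit("cup_blue",mk,[.478,-.406,.015]))
E
```

```text
(array([ 0.47728731, -0.40431883,  0.02677826]), np.float64(5.190664842407418))
```

View pics/s2.png

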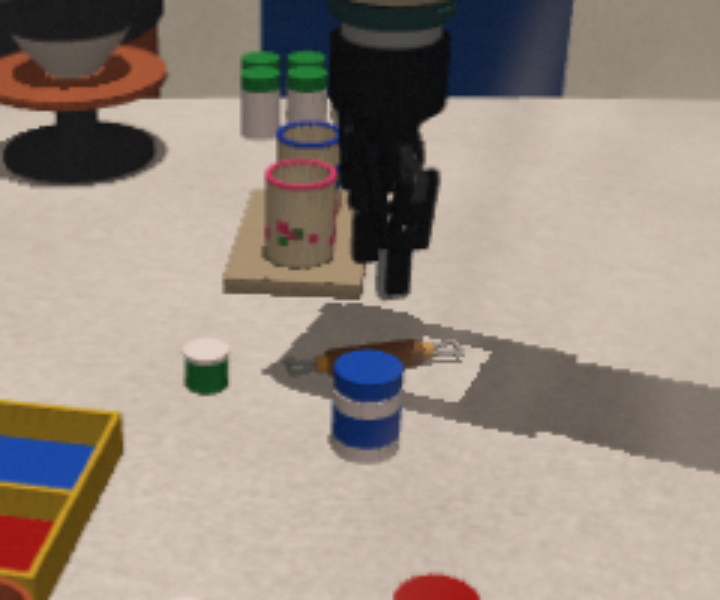

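Both cups stand upright on the shelf, and the gripper is above the trimmer handle around crop (385,280). Descending.

Call:
apply_moves(plan="0 0 0.025 0 0.6;0 0 0.02 0 0.6;0 0 0.012 0 0.6;0 0 0.006 0 0.6;0 0 0 0 0.6;0 0 0 0 0.3;0 0 0 0 0.05;0 0 0 0 0.05")

```text
t: 22.12
eef_pos: [0.4361, -0.1635, 0.0036]
orientation: [0.992, 0.123, 0.001, 0.0]
wrist_force: [-0.7, 0.1, 5.4]
finger_gap: 0.192
gripper_force: 60.4
```

Call:
apply_moves(plan="0 0 0 0 0.05;0 0 0 0 0.05;0 0 0 0 0.05;0 0 0 0 0.05")

```text
t: 22.62
eef_pos: [0.4362, -0.1635, 0.0037]
orientation: [0.992, 0.123, 0.001, 0.0]
wrist_force: [-1.8, 0.7, 6.3]
finger_gap: 0.183
gripper_force: 60.6
```

Call:
apply_moves(plan="0 0 -0.02 0 0.05;0 0 -0.04 0 0.05;0 0 -0.05 0 0.05;0 0 -0.04 -0.169 0.05;0 0 0 -0.169 0.05;0 0 0 -0.169 0.05;0 0 0 -0.169 0.05;0 0 0 -0.169 0.05")

```text
t: 23.62
eef_pos: [0.4353, -0.1631, 0.1524]
orientation: [0.853, 0.522, -0.0, -0.0]
wrist_force: [0.1, 0.4, -0.9]
finger_gap: 0.188
gripper_force: 59.8
```

Call:
apply_moves(plan="0 0 0 -0.169 0.05;0 0 0 -0.169 0.05;0 0 0 -0.169 0.05;0.04 0.004 0 0 0.05;0.05 0.005 0 0 0.05;0.05 0.005 0 0 0.05;0.05 0.005 0 0 0.05;0.05 0.005 0 0 0.05")

```text
t: 24.62
eef_pos: [0.4523, 0.079, 0.1526]
orientation: [0.697, 0.717, -0.0, 0.0]
wrist_force: [1.3, -0.1, -0.6]
finger_gap: 0.19
gripper_force: 59.8
```

Call:
apply_moves(plan="0.05 0.005 0 0 0.05;0.05 0.005 0 0 0.05;0.05 0.005 0 0 0.05;0.05 0.005 0 0 0.05;0.05 0.005 0 0 0.05;0.0137 0.0017 0.02 0 0.05;0 0 0.03 0 0.05;0 0 0 0 0.05")

```text
t: 25.62
eef_pos: [0.4701, 0.3409, 0.0996]
orientation: [0.697, 0.717, -0.003, -0.001]
wrist_force: [0.5, -0.8, 0.3]
finger_gap: 0.191
gripper_force: 59.8
```

```bash
python3 - <<'E'
from h import *
im=get_image("side"); cv2.imwrite("pics/s3.png",cv2.resize(im[180:480,200:500,::-1],None,fx=2,fy=2))
o=get_obs();print(o["eef_pos"],o["orientation"])
E
```

```text
[0.47111185 0.34131063 0.1018535 ] [ 6.96850338e-01  7.17215212e-01 -1.36454526e-03 -2.88466751e-04]
```

View pics/s3.png

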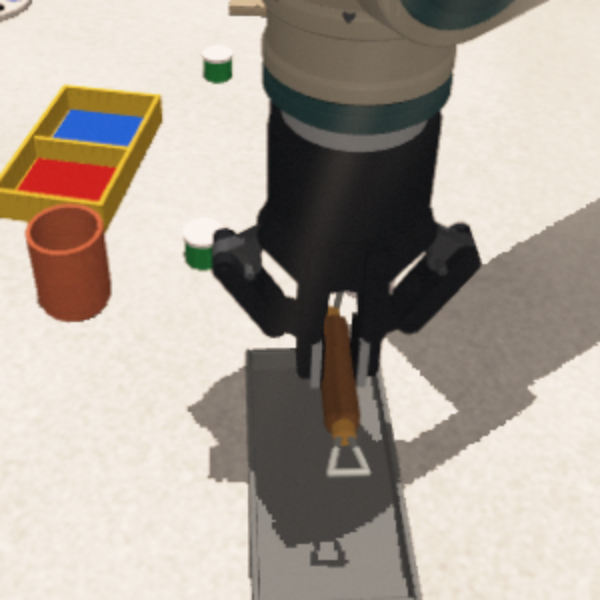

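Call:
apply_moves(plan="0 0.001 0.025 0 0.05;0 0 0.025 0 0.05;0 0 0.02 0 0.05;0 0 0.013 0 0.05;0 0 0.006 0 0.05;0 0 0.003 0 0.05;0 0 0 0 0.05;0 0 0 0 0.05")

```text
t: 26.68
eef_pos: [0.473, 0.342, 0.0114]
orientation: [0.697, 0.717, 0.0, 0.0]
wrist_force: [-0.1, 0.4, 0.4]
finger_gap: 0.194
gripper_force: 59.8
```

Call:
apply_moves(plan="0 0 0.0025 0 0.05;0 0 0 0 0.05;0 0 0 0 0.3;0 0 0 0 0.4;0 0 0 0 0.4;0 0 0 0 0.4;0 0 -0.02 0 0.4;0 0 -0.04 0 0.4")

```text
t: 27.68
eef_pos: [0.4719, 0.3412, 0.0685]
orientation: [0.697, 0.717, -0.001, -0.0]
wrist_force: [0.4, -0.1, 0.7]
finger_gap: 0.399
gripper_force: 0.0
```

Call:
apply_moves(plan="0 0 -0.04 0 0.6;0 0 -0.04 0 0.9;0 0 -0.02 0.028 1;-0.02 0 0 0 1;-0.02 0 0 0 1;0 0 0 0 1")

```text
t: 28.42
eef_pos: [0.4725, 0.2996, 0.1672]
orientation: [0.708, 0.707, -0.001, -0.0]
wrist_force: [-0.1, -0.2, 0.1]
finger_gap: 1.002
gripper_force: 0.0
```

Call:
apply_moves(plan="-0.0335 -0.0109 0 0 1;-0.0335 -0.0109 0 0 1;-0.0335 -0.0109 0 0 1;-0.0335 -0.0109 0 0 1;0 0 0.03 0 1;0 0 0.03 0 1;0 0 0 0 1;0 0 0 0 1")

```text
t: 29.42
eef_pos: [0.4297, 0.1678, 0.1092]
orientation: [0.707, 0.707, 0.0, 0.0]
wrist_force: [0.1, 0.9, 0.7]
finger_gap: 0.996
gripper_force: 0.0
```

```bash
python3 - <<'E'
from h import *
im=get_image("side"); cv2.imwrite("pics/s4.png",cv2.resize(im[180:480,200:500,::-1],None,fx=2,fy=2))
get_image("top");print(fit("jar_red",masks("jar_red",("side",)),[.429,.166,0],fixz=0.001))
o=get_obs();print(o["eef_pos"],o["orientation"])
E
```

```text
(array([0.42904089, 0.16634404, 0.        ]), np.float64(0.352566210687189))
[0.42996062 0.1679784  0.10957159] [7.06770046e-01 7.07442488e-01 9.55127370e-04 5.61329154e-04]
```

View pics/s4.png

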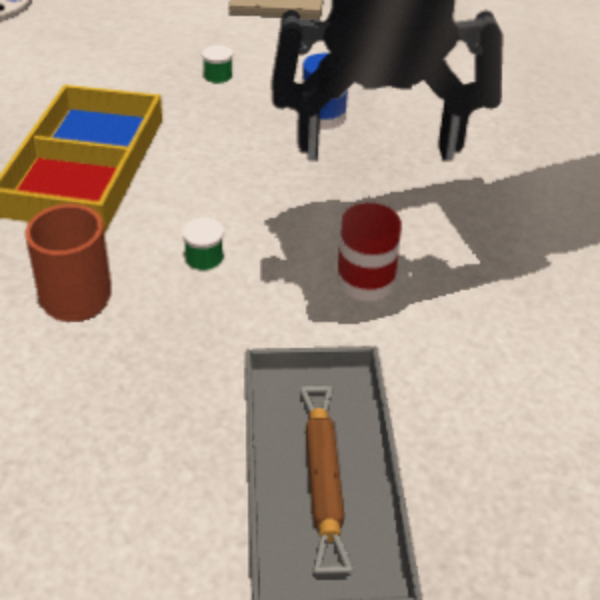

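The trimmer lies flat and centred in the tray at crop (325,470). The red jar at (370,250) is under the open fingers.

Call:
apply_moves(plan="-0.0018 -0.001 0.03 0 1;0 0 0.03 0 1;0 0 0.02 0 1;0 0 0.0035 0 1;0 0 0 0 0.5;0 0 0 0 0.3;0 0 0 0 0.3;0 0 0 0 0.3")

```text
t: 30.58
eef_pos: [0.4292, 0.1662, 0.0262]
orientation: [0.707, 0.707, 0.001, 0.001]
wrist_force: [-0.5, -0.6, 6.3]
finger_gap: 0.496
gripper_force: 61.1
```

Call:
apply_moves(plan="0 0 0 0 0.3;0 0 0 0 0.3;0 0 0 0 0.3;0 0 0 0 0.3")

```text
t: 31.08
eef_pos: [0.4293, 0.1662, 0.0262]
orientation: [0.707, 0.707, 0.001, 0.001]
wrist_force: [-1.2, 0.3, 5.7]
finger_gap: 0.5
gripper_force: 61.1
```

Call:
apply_moves(plan="0 0 -0.02 0 0.3;0 0 -0.04 0 0.3;0 0 -0.04 0 0.3;0 0 -0.03 0 0.3;-0.0126 0.03 0 0 0.3;-0.019 0.044 0 0 0.3;-0.019 0.044 0 0 0.3;-0.019 0.044 0 0 0.3")

```text
t: 32.08
eef_pos: [0.5916, 0.0957, 0.1548]
orientation: [0.707, 0.707, -0.0, 0.0]
wrist_force: [1.0, 0.3, -0.3]
finger_gap: 0.497
gripper_force: 61.1
```

Call:
apply_moves(plan="-0.019 0.044 0 0 0.3;-0.018 0.044 0 0 0.3;0 0 0.03 0 0.3;0 0 0.03 0 0.3;0 0 0.02 0 0.3;0 0 0.01 0 0.3;0 0 0 0 0.3;0 0 0 0 0.3")

```text
t: 33.08
eef_pos: [0.6791, 0.0596, 0.0664]
orientation: [0.707, 0.707, 0.001, 0.001]
wrist_force: [-0.0, -0.4, 0.0]
finger_gap: 0.498
gripper_force: 61.3
```

Call:
apply_moves(plan="0 0 0.018 0 0.3;0 0 0.01 0 0.3;0 0 0.005 0 0.3;0 0 0.0025 0 0.3;0 0 0 0 0.3;0 0 0 0 0.3")

```text
t: 33.83
eef_pos: [0.6786, 0.0595, 0.0302]
orientation: [0.707, 0.707, 0.0, 0.0]
wrist_force: [-3.1, -0.1, 5.9]
finger_gap: 0.497
gripper_force: 61.7
```

Call:
apply_moves(plan="0 0 0 0 0.55;0 0 0 0 0.65;0 0 0 0 0.65;0 0 0 0 0.65;0 0 -0.02 0 0.65;0 0 -0.04 0 0.7;0 0 -0.05 0 0.9;0 0 -0.03 0 1")

```text
t: 34.83
eef_pos: [0.6793, 0.0596, 0.1748]
orientation: [0.707, 0.707, 0.002, 0.002]
wrist_force: [0.7, -0.4, -0.0]
finger_gap: 1.003
gripper_force: 0.0
```

Call:
apply_moves(plan="-0.0165 -0.0315 0 0 1;-0.0172 -0.033 0 0 1;-0.0172 -0.033 0 0 1;-0.0172 -0.033 0 0 1;-0.0172 -0.033 0 0 1;-0.0172 -0.033 0 0 1;-0.0172 -0.033 0 0 1;0 0 0 0 1")

```text
t: 35.83
eef_pos: [0.4481, -0.0612, 0.1711]
orientation: [0.707, 0.707, 0.001, 0.001]
wrist_force: [0.3, 0.4, 0.4]
finger_gap: 1.004
gripper_force: 0.0
```

```bash
python3 - <<'E'
from h import *
im=get_image("side"); cv2.imwrite("pics/s5.png",cv2.resize(im[130:380,170:470,::-1],None,fx=2,fy=2))
get_image("top")
for n,x0,c in(("jar_red",[.679,.06,.004],("top","side")),("jar_blue",[.449,-.061,0],("side",))): print(n,fit(n,masks(n,c),x0,fixz=x0[2]))
o=get_obs();print(o["eef_pos"],o["orientation"])
E
```

```text
jar_red (array([0.63903246, 0.02130721, 0.004     ]), np.float64(61.59028294585766))
jar_blue (array([ 0.44899812, -0.06399712,  0.        ]), np.float64(0.29989666539208976))
[ 0.44965555 -0.0600081   0.16973284] [7.06568844e-01 7.07644217e-01 2.26905343e-04 2.82011687e-04]
```

View pics/s5.png

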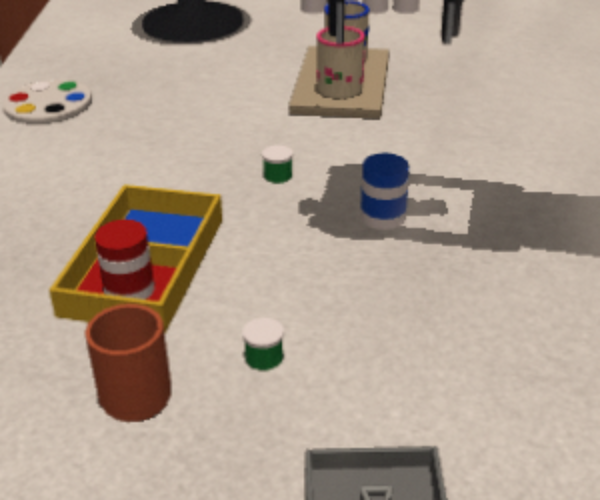

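The red jar is in the red bay at crop (125,260). Its slight lean in the picture matches the plain cup's, so it looks like perspective. Next is the blue jar.

Call:
apply_moves(plan="-0.001 -0.0005 0.04 0 1;0 0 0.04 0 1;0 0 0.03 0 1;0 0 0.02 0 1;0 0 0.0135 0 1;0 0 0 0 1;0 0 0 0 0.5;0 0 0 0 0.3")

```text
t: 37.08
eef_pos: [0.4491, -0.0615, 0.0267]
orientation: [0.707, 0.707, 0.0, 0.001]
wrist_force: [-0.1, -0.2, 0.7]
finger_gap: 0.607
gripper_force: 0.0
```

Call:
apply_moves(plan="0 0 0 0 0.3;0 0 0 0 0.3;0 0 0 0 0.3;0 0 0 0 0.3;0 0 0 0 0.3")

```text
t: 37.7
eef_pos: [0.4492, -0.0616, 0.0269]
orientation: [0.707, 0.707, 0.001, 0.001]
wrist_force: [-0.1, 0.2, 6.2]
finger_gap: 0.499
gripper_force: 61.1
```

Call:
apply_moves(plan="0 0 -0.02 0 0.3;0 0 -0.04 0 0.3;0 0 -0.04 0 0.3;0 0 -0.03 0 0.3;0.006 0.03 0 0 0.3;0.008 0.045 0 0 0.3;0.008 0.045 0 0 0.3;0.008 0.045 0 0 0.3")

```text
t: 38.7
eef_pos: [0.6146, -0.0309, 0.1553]
orientation: [0.707, 0.707, -0.0, -0.0]
wrist_force: [0.4, 0.1, -1.1]
finger_gap: 0.498
gripper_force: 61.3
```

Call:
apply_moves(plan="0.008 0.04 0 0 0.3;0.0016 0.0098 0 0 0.3;0 0 0.03 0 0.3;0 0 0.03 0 0.3;0 0 0.02 0 0.3;0 0 0.01 0 0.3;0 0 0 0 0.3;0 0 0 0 0.3")

```text
t: 39.7
eef_pos: [0.6639, -0.0217, 0.0673]
orientation: [0.707, 0.707, 0.001, 0.001]
wrist_force: [0.6, 0.3, -0.9]
finger_gap: 0.495
gripper_force: 61.4
```

Call:
apply_moves(plan="0 0 0.018 0 0.3;0 0 0.01 0 0.3;0 0 0.005 0 0.3;0 0 0.002 0 0.3;0 0 0 0 0.3;0 0 0 0 0.3")

```text
t: 40.45
eef_pos: [0.6634, -0.0216, 0.031]
orientation: [0.707, 0.707, 0.0, 0.0]
wrist_force: [-0.2, -0.3, -1.2]
finger_gap: 0.499
gripper_force: 61.7
```

Call:
apply_moves(plan="0 0 0.0005 0 0.3;0 0 0 0 0.55;0 0 0 0 0.65;0 0 0 0 0.65;0 0 0 0 0.65;0 0 -0.02 0 0.65;0 0 -0.04 0 0.7;0 0 -0.05 0 0.9")

```text
t: 41.45
eef_pos: [0.6628, -0.0216, 0.1421]
orientation: [0.707, 0.707, -0.0, -0.0]
wrist_force: [1.0, -0.2, -0.1]
finger_gap: 0.886
gripper_force: 0.0
```

Call:
apply_moves(plan="0 0 -0.03 0 1;0 -0.04 0 0 1;0 -0.05 0 0 1;0 -0.05 0 0 1;0 -0.05 0 0 1;0 -0.05 0 0 1;0 0 0 0 1;0 0 0 0 1")

```text
t: 42.45
eef_pos: [0.4241, -0.0219, 0.172]
orientation: [0.707, 0.707, 0.001, 0.001]
wrist_force: [-0.3, 0.2, 0.5]
finger_gap: 0.995
gripper_force: 0.0
```

```bash
python3 - <<'E'
from h import *
im=get_image("side"); cv2.imwrite("pics/s6.png",im[:,:,::-1])
im=get_image("top"); cv2.imwrite("pics/t6.png",cv2.resize(im[100:350,100:540,::-1],None,fx=1.8,fy=1.8))
for n,x0 in(("jar_red",[.679,.06,.004]),("jar_blue",[.664,-.022,.004]),("cup_blue",[.477,-.405,.015]),("cup_pink",[.488,-.316,.015]),("cup_plain",[.65,.1855,0])):
    mk=masks(n); 
    for c in mk: print(n,c,fit(n,{c:mk[c]},x0,fixz=x0[2]))
E
```

```text
jar_red top (array([0.67815244, 0.05799173, 0.004     ]), np.float64(0.6992756578451175))
jar_red side (array([0.67724128, 0.05586967, 0.004     ]), np.float64(0.8765645962714633))
jar_blue top (array([ 0.66229898, -0.02115205,  0.004     ]), np.float64(0.28791364893531873))
jar_blue side (array([ 0.66208858, -0.02684725,  0.004     ]), np.float64(1.916605934120145))
cup_blue top (array([ 0.47743386, -0.40609983,  0.015     ]), np.float64(0.7752663318152725))
cup_blue side (array([ 0.48145979, -0.53809385,  0.015     ]), np.float64(10.06743548060454))
cup_pink top (array([ 0.48684985, -0.31740023,  0.015     ]), np.float64(0.8722107147881869))
cup_pink side (array([ 0.48862894, -0.32198076,  0.015     ]), np.float64(0.7393931759587842))
cup_plain top (array([0.65011573, 0.18543635, 0.        ]), np.float64(0.819075115634167))
cup_plain side (array([0.65128927, 0.18346425, 0.        ]), np.float64(0.4267750268213402))
```

View pics/s6.png

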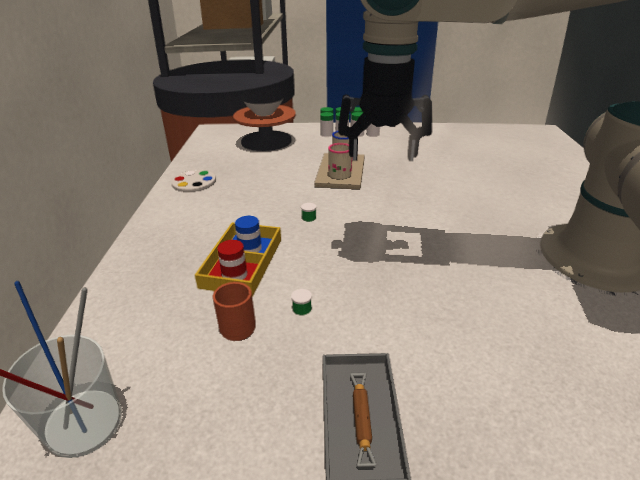

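View pics/t6.png

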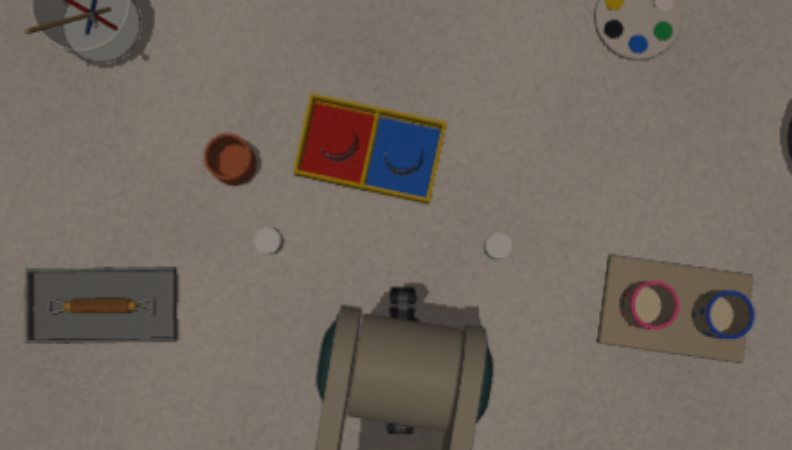

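The side and top views show the final state:
- **Jars:** both stand in their matching bays.
- **Trimmer:** it lies in the tray.
- **Painted cups:** both are on the shelf, about 89 mm apart.
- **Plain cup:** it has not moved.

All of these measure within tolerance, so I'm handing in.

```bash
python3 -c "
from workcell import *
print(ticket.finish_job())"
```

```text
the job is handed in; nothing more can be done
None
```

The job is handed in at about 43 s: the last pictures show both painted cups upright on the shelf, each jar in its matching bay, the trimmer flat in the tray and the plain cup unmoved; the hand-in call gave no verdict.

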